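Put the punches and the ring away after the jewellery class

ROBOT

A 7-joint arm with a two-finger parallel gripper is mounted at the origin on the work surface. World frame = base frame: x ahead of the robot, y to its left, z up, the work surface at z = 0. Lengths are in m, angles in rad, forces in N, time in s.
With the tool pointing down it reaches from about 0.35 to 0.9 m from the base axis. Payload 8.1 kg.
Tool frame: the origin (TCP) lies at the very end of the fingers, on their centre line; the grasp point (between the pads) lies 19 mm behind it; z points along the fingers, x is the direction in which the jaws open and shut, and the axes are right-handed (so a half turn about z gives the same grasp; the last joint's range is limited). The gripper opens to 92 mm and grips with 3 to 60 N. Pads are 19 mm wide; open, the fingers measure 130 mm over their backs; the gripper's body (75 mm by 190 mm) begins 47 mm behind the grasp point.
Start: joints at [1, 0.434, 0.025, 1.573, -0.012, 1.134, -0.075], TCP at [0.282, -0.558, 0.227] pointing down, gripper open.
Joint ranges: [-2.62, 2.62], [-0.44, 2.09], [-1.27, 1.32], [0.08, 2.57], [-1.32, 4.46], [0.12, 2], [-2.74, 2.74]. Speed limits (rad/s): [2.22, 2.22, 3.01, 3.01, 3.14, 3.14, 3.14].

INTERFACE

Orientations are given as a rotation vector (axis times angle).
In Python, from cell import status, viewer, arm gives the robot as it stands.
- The arm moves only by the tool jog_arm, never from a script. Its argument "commands" is text: rows parted by semicolons, each of 7 numbers parted by spaces: the closure, from -1 (fully open) to 1 (shut), then the shift along the world's x, y, z normalised to -1 to 1, where 1 is 0.3 m, then the turn, a rotation vector about the world's x, y, z normalised to -1 to 1, where 1 is 2 pi rad. In form: jaw dx dy dz wx wy wz; .... A call has exactly 5 rows; each row shifts and turns the commanded pose from where the row before left it; what a row does not reach is not made up. A row lasts 1/10 s, in which the tool goes at most 50 mm and 8.59 degrees, less where a joint would pass 70% of its speed; a pose out of reach is approached as far as the arm can. A call with a number of a shift or a turn outside -1 to 1 is refused whole. A call with a gripper value outside its range is refused whole. The fingers move at their own pace and stop on an object; "force" is the grip in N (left out, the last holds). Time passes only in rows, so rows that do not move let the fingers close, or fill a call up. It gives the time, the measured TCP pose, the force and the opening at its end, in the units of the state.
- status.observe(): the state, without advancing time (a new reading comes with each control period).
- viewer.get_image(name): name is "side" or "top" or "wrist"; returns a dict with "pixels" (384x512x3 uint8, red, green, blue), "z_map" (384x512 float32, m along the optical axis (not along the pixel's ray), 0 where there is no reading), "camera_matrix" (3x3 intrinsics, pixels), "k1" (the pictures are not rectified: a ray, as slopes to the right and down, at radius r is drawn at 1 + k1 r^2 times it, then the intrinsics apply), "R" (3x3) and "t" (3): a world point X has camera coordinates R X + t. Camera axes: x right, y down, z forward; pixel columns grow to the right and rows downward; lengths in m; the calibration is good to about 2 mm. A picture is of the moment at which its call begins.
- arm.sign_off(): hands the job in, once; it reports no verdict.
The state is a dict: "clock": time; "joints": joint angles; "dq": joint speeds; "joint_efforts": joint torques, N m; "position": TCP position; "ee_rot": TCP orientation; "force": force on the tool from outside, world axes, zero at the start; "ft_torque": the same for the moment, N m; "width": opening from 0.0 (shut) to 1.0 (fully open).
Only numpy, scipy, OpenCV 4.12 (cv2) and the standard library are available. Lean on these libraries where they do the work, as an engineer would, in place of code of your own. Each camera call takes 0.05 s, during which the arm holds its last target. There are 200 camera calls.

TASK

Clear the jeweller's bench after class: stand both ball-headed doming punches upright in the long tray (one of them has been stuck in the stand among the square letter stamps: lift it out without disturbing the stamps), stand both plain disc-cutter punches upright in the square tray, and lay the brass ring flat in the round dish. Do not let any punch fall over, their faces are polished.

Things in the scene. Friction and masses are not known exactly. Their poses are not given: they have to be found in the camera images.
- dome_a: Steel doming punch: round shank 18 mm diameter up to 36 mm, narrow neck, ball head 18 mm diameter; 60 mm high, 0.11 kg. Origin: centre of its flat foot, z up. Starts in a middle socket of the stamp stand, foot at z = 16 mm, top at 76. A stamp on each side in the row (15 mm free between); free across the row. At the start its y axis lies along the row. Lifts straight out.
- dome_b: Steel doming punch: round shank 18 mm diameter up to 36 mm, narrow neck, ball head 18 mm diameter; 60 mm high, 0.11 kg. Origin: centre of its flat foot, z up. At the start it stands alone on the bench.
- disc_a: Larger disc-cutter punch: plain stout steel cylinder with flat ends, 28 mm in diameter, 45 mm high, about 0.22 kg, standing on the bench. Origin at the centre of its foot, z up.
- disc_b: Smaller disc-cutter punch: plain steel cylinder with flat ends, 22 mm in diameter, 45 mm high, about 0.13 kg, standing on the bench. Origin at the centre of its foot, z up.
- ring: Brass ring band lying flat on the bench: 26 mm outer and 21 mm inner diameter, 10 mm high, about 0.02 kg. Origin at the centre of its underside, z along its axis.
- long_tray: Long shallow wooden tray fixed to the bench: 85 mm along its x, 150 mm along its y, 18 mm high, walls 5 mm thick, inner floor 5 mm above the bench (75 x 140 mm inside). Empty at the start. Origin at the centre of its underside.
- square_tray: Square shallow wooden tray fixed to the bench: 110 x 110 mm, 18 mm high, walls 5 mm thick, inner floor 5 mm above the bench (100 x 100 mm inside). Empty at the start. Origin at the centre of its underside.
- dish: Round shallow dark wooden dish fixed to the bench: 126 mm outer diameter at the rim, 18 mm high, wall 4 mm thick, inner floor 5 mm above the bench, flat and 102 mm across. Empty at the start. Origin at the centre of its underside.
- stamp_a: Square steel letter stamp, stays in place: 15 mm shank, 8 mm tip, 62 mm high, foot (origin) at z = 16 mm, top at 78. Loose in a 20 mm square, 20 mm deep socket of a fixed hardwood stand (block 56 x 170 mm, 36 high). Its 5 sockets, all filled, lie 32 mm apart in a row along the block's long midline; dome_a, stamp_a, stamp_b fill the middle three in any order.
- stamp_b: Second such letter stamp, same size, in another of the three middle sockets of the same stand; stays in place. Origin: centre of its foot at z = 16 mm, z up. The two end sockets hold stamps of the same size, fixed in the block.

How it is judged:
By the outcome, as a careful person would: the job done as asked, in the order asked, and still so for the second after the job is handed in, with the robot touching nothing.
It also fails if it takes over 128 s, if anything falls off the work surface, if the arm or the gripper's body presses on something with over 40 N, if the wrist force passes 120 N, or if a joint passes its speed limit or range.

## Working session

There is one attempt and no reset: what is moved stays moved. The work goes in short steps, Python scripts to look and compute and a tool call to move; the robot and the scene stay as the last step left them, time stands still between calls to the robot, and variables do not carry over. Pictures are saved under pics/ and viewed, about 12 in all and at most 16, crops included, and the job is handed in when it is done.

Besides the shell and the picture viewer there is one more tool, called in YAML: its name, and indented under it one key for each argument. jog_arm: Moves the arm, as the interface text tells. Scaled input: -1 to 1 covers 0.3 m each way for a shift and 2 pi rad each way for a turn. Its arguments: {"type":"object","properties":{"commands":{"type":"string"},"force":{"type":"number"}},"required":["commands"]}

```bash
mkdir -p pics; cat > h.py <<'E'
import numpy as np, cv2
from cell import status, viewer, arm
def grab(n):
    return viewer.get_image(n)
def save(im,f,crop=None,s=1):
    p=im["pixels"][:,:,::-1]
    if crop: p=p[crop[1]:crop[3],crop[0]:crop[2]]
    cv2.imwrite("pics/"+f,cv2.resize(p,None,fx=s,fy=s,interpolation=cv2.INTER_CUBIC))
def cloud(im):
    z=im["z_map"].astype(float);h,w=z.shape;K=im["camera_matrix"]
    u,v=np.meshgrid(np.arange(w),np.arange(h))
    a=(u-K[0,2])/K[0,0];b=(v-K[1,2])/K[1,1]
    x,y=a.copy(),b.copy()
    for _ in range(10):
        f=1+im["k1"]*(x*x+y*y);x,y=a/f,b/f
    P=np.stack([x*z,y*z,z],-1)-np.array(im["t"])
    P=P@np.array(im["R"]);P[z<=0]=np.nan
    return P
E
python3 - <<'E'
from h import *
for n in("top","side"):
    im=grab(n);save(im,n+"0.png",s=1.5);np.savez(n+"0.npz",P=cloud(im),px=im["pixels"])
    print(n,im["k1"],(-np.array(im["R"]).T@im["t"]).round(3),np.array(im["camera_matrix"]).round(1).tolist())
print(status.observe())
E
```

```text
top -0.1334400256069983 [0.385 0.003 0.957] [[429.4, 0.0, 262.1], [0.0, 429.4, 188.3], [0.0, 0.0, 1.0]]
side 0.009322020877981417 [0.37  0.587 0.602] [[388.2, 0.0, 252.7], [0.0, 388.2, 190.4], [0.0, 0.0, 1.0]]
{'clock': 0.1, 'joints': array([ 1.00037857,  0.43513752,  0.02498513,  1.57400217, -0.01159357,
        1.13400725, -0.07507017]), 'dq': array([-1.00476395e-03, -2.61070337e-03, -7.49992264e-04, -1.37979785e-03,
        8.01220241e-05, -4.99452766e-04, -2.36134284e-04]), 'joint_efforts': array([ 3.36131408e-03, -6.69126821e+01,  9.88242030e-01, -3.15146148e+01,
       -6.04200480e-02,  3.73489328e-02,  7.71906707e-05]), 'position': array([ 0.28157464, -0.55746432,  0.22603492]), 'ee_rot': array([-2.67527148e+00,  1.64579701e+00,  1.99018859e-03]), 'force': array([-0.24097536, -0.47856898,  0.85589813]), 'ft_torque': array([0.04187792, 0.01604936, 0.0315687 ]), 'width': 1.0005846616391907}
```

View pics/top0.png

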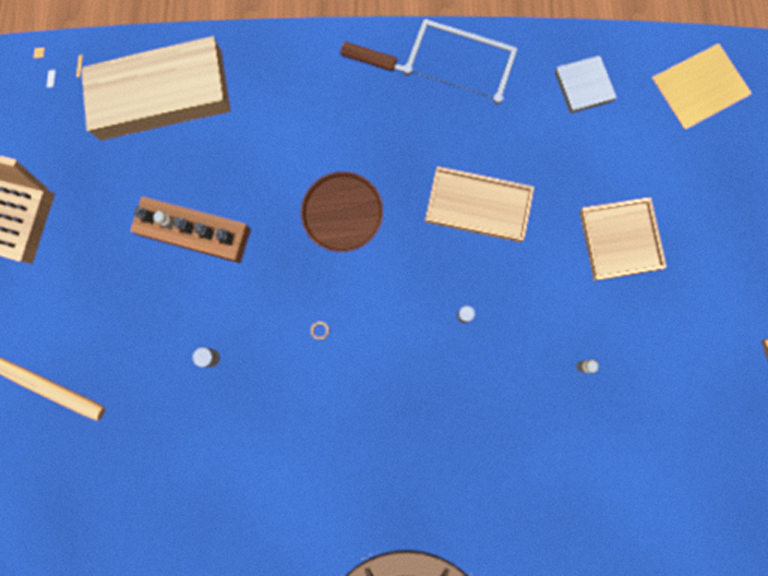

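View pics/side0.png

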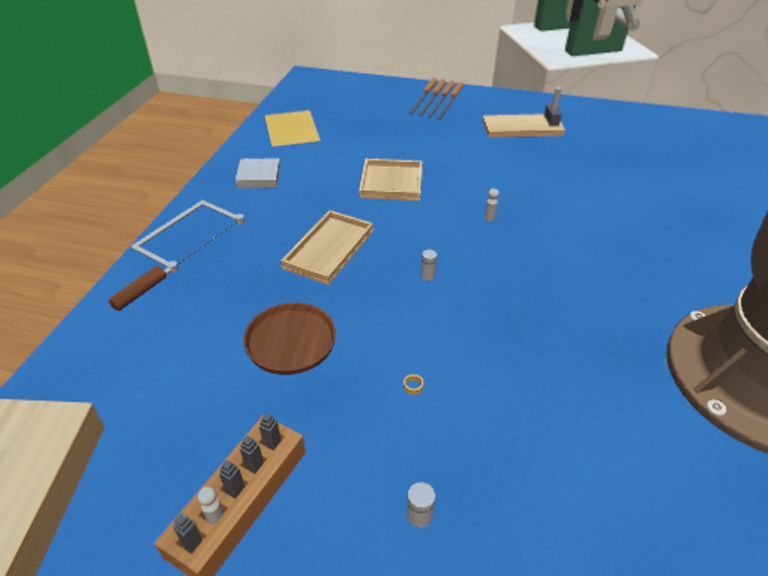

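The top view (1.5x pixels) shows the stand with dome_a second from the left at (160,217), disc_a (204,357), ring (319,330), disc_b (467,314), dome_b (590,366), dish (342,211), long tray (480,204) and square tray (623,238). The side view agrees.

```bash
python3 - <<'E'
from h import *
D=np.load("top0.npz");P=D["P"];S=np.load("side0.npz")["P"]
fl=P[(np.abs(P[...,2])<.02)];print("floor z",np.nanmedian(fl[:,2]),"side",np.nanmedian(S[np.abs(S[...,2])<.02][:,2]))
def blob(Pc,x,y,r,z0,z1):
    m=(np.hypot(Pc[...,0]-x,Pc[...,1]-y)<r)&(Pc[...,2]>z0)&(Pc[...,2]<z1);return Pc[m]
for n,(u,v),z0,z1,r in [("disc_a",(136,238),.035,.06,.03),("ring",(213,220),.005,.03,.03),("disc_b",(311,209),.035,.06,.03),("dome_b",(393,244),.05,.08,.03),("dome_b shank",(393,244),.01,.034,.03),("dome_a",(107,145),.06,.09,.014)]:
    c=np.nanmedian(P[v-3:v+4,u-3:u+4].reshape(-1,3),0)
    for nm,Q in(("top",P),("side",S)):
        q=blob(Q,c[0],c[1],r,z0,z1)
        if len(q)>3:
            (a,b),rad=cv2.minEnclosingCircle(q[:,:2].astype(np.float32));print(n,nm,len(q),q.mean(0).round(4),"circ",round(a,4),round(b,4),round(rad,4),"zmax",q[:,2].max().round(4))
for n,(u,v),z0,z1,r in [("stand",(127,153),.03,.042,.1),("long",(320,136),.011,.025,.1),("square",(415,159),.011,.025,.085),("dish",(228,140),.013,.025,.075)]:
    c=P[v,u] if np.isfinite(P[v,u,0]) else np.nanmedian(P[v-3:v+4,u-3:u+4].reshape(-1,3),0)
    for nm,Q in(("top",P),("side",S)):
        q=blob(Q,c[0],c[1],r,z0,z1);R=cv2.minAreaRect(q[:,:2].astype(np.float32))
        bx=cv2.boxPoints(R);e=bx[1]-bx[0],bx[2]-bx[1];e=max(e,key=np.linalg.norm)
        print(n,nm,len(q),np.round(R[0],4),np.round(R[1],4),"long axis dir deg",np.degrees(np.arctan2(e[1],e[0])).round(1), "other", q[:,2].mean().round(4))
c=P[153,127];
q=blob(P,c[0],c[1],.095,.066,.09);q2=blob(S,c[0],c[1],.095,.066,.09)
for Q in(q,q2):
    # cluster
    _,lab,cen=cv2.kmeans(Q.astype(np.float32),5,None,(3,50,1e-5),10,cv2.KMEANS_PP_CENTERS);print(cen[np.argsort(cen[:,1])].round(4))
E
```

```text
floor z 0.0011550076705887143 side -0.0005664945271528139
disc_a top 145 [0.4001 0.2922 0.0449] circ 0.4003 0.2936 0.0142 zmax 0.0504
disc_a side 290 [0.4013 0.2972 0.0432] circ 0.402 0.2949 0.0145 zmax 0.0473
ring top 43 [0.4415 0.1289 0.0102] circ 0.4476 0.131 0.0193 zmax 0.0139
ring side 67 [0.4433 0.1318 0.0079] circ 0.4436 0.1309 0.0138 zmax 0.0113
disc_b top 90 [ 0.4639 -0.0824  0.0452] circ 0.4642 -0.0825 0.011 zmax 0.0491
disc_b side 73 [ 0.4657 -0.0791  0.0425] circ 0.4655 -0.0816 0.0113 zmax 0.0471
dome_b top 51 [ 0.3896 -0.2579  0.0581] circ 0.3896 -0.2595 0.0086 zmax 0.0636
dome_b side 30 [ 0.3911 -0.2538  0.055 ] circ 0.3912 -0.2561 0.0095 zmax 0.0594
dome_b shank top 26 [ 0.3896 -0.2536  0.0223] circ 0.3898 -0.2576 0.0089 zmax 0.0339
dome_b shank side 55 [ 0.3911 -0.2513  0.0218] circ 0.3921 -0.2543 0.0096 zmax 0.0338
dome_a top 53 [0.5985 0.3576 0.0742] circ 0.5986 0.3582 0.0093 zmax 0.0791
dome_a side 125 [0.5996 0.3621 0.0717] circ 0.6015 0.3604 0.0087 zmax 0.0765
stand top 1321 [0.5919 0.3287] [0.1701 0.0577] long axis dir deg 75.3 other 0.0368
stand side 2692 [0.5937 0.3296] [0.1707 0.0581] long axis dir deg 74.9 other 0.0353
long top 544 [ 0.6334 -0.1081] [0.1512 0.0873] long axis dir deg 78.0 other 0.0177
long side 439 [ 0.6347 -0.1068] [0.1524 0.0871] long axis dir deg 78.4 other 0.0156
square top 531 [ 0.5816 -0.3259] [0.1103 0.1106] long axis dir deg -80.1 other 0.0175
square side 285 [ 0.5828 -0.3248] [0.1095 0.1153] long axis dir deg -80.4 other 0.0156
dish top 393 [0.621  0.0981] [0.1239 0.1225] long axis dir deg 0.6 other 0.0178
dish side 404 [0.6213 0.1001] [0.1246 0.124 ] long axis dir deg 82.1 other 0.0163
[[0.5747 0.264  0.0737]
 [0.5833 0.2965 0.073 ]
 [0.591  0.3271 0.0738]
 [0.5985 0.3576 0.0742]
 [0.6069 0.388  0.0743]]
[[0.5757 0.2699 0.073 ]
 [0.5838 0.3004 0.073 ]
 [0.592  0.3314 0.0726]
 [0.5999 0.362  0.0722]
 [0.6084 0.3928 0.0729]]
```

jog_arm:
  commands: "-1 0.036 0.1 -0.025 0 0 0.0134;-1 0.036 0.1 -0.025 0 0 0.0134;-1 0.036 0.1 -0.025 0 0 0.0134;-1 0.036 0.1 -0.025 0 0 0.0134;-1 0.036 0.1 -0.025 0 0 0.0134"
  force: 25

```text
clock: 0.6
position: [0.3359, -0.4064, 0.1887]
ee_rot: [-2.962, 1.046, 0.001]
force: [0.6, -0.1, 0.4]
width: 0.998
```

jog_arm:
  commands: "-1 0.036 0.1 -0.025 0 0 0.0134;-1 0.036 0.1 -0.025 0 0 0.0134;-1 0.036 0.1 -0.025 0 0 0.0134;-1 0.036 0.1 -0.025 0 0 0.0134;-1 0.036 0.1 -0.025 0 0 0.0134"

```text
clock: 1.1
position: [0.3898, -0.2566, 0.1513]
ee_rot: [-3.115, 0.404, 0.0]
force: [-0.4, -0.4, -0.8]
width: 1.001
```

jog_arm:
  commands: "-1 0 0 0 0 0 0;-1 0 0 0 0 0 0;-1 0 0 0 0 0 0;-1 0 0 0 0 0 0;-1 0 0 0 0 0 0"

```text
clock: 1.6
position: [0.3895, -0.2587, 0.1518]
ee_rot: [3.114, -0.412, 0.0]
force: [0.0, -0.2, 0.8]
width: 1.002
```

```bash
cat >> h.py <<'E'
def st():
    s=status.observe();r=s["ee_rot"];R,_=cv2.Rodrigues(np.array(r,float))
    print("t",round(s["clock"],2),"p",s["position"].round(4),"jawdir",np.degrees(np.arctan2(R[1,0],R[0,0])).round(2),"tilt",R[:2,2].round(4),"w",round(s["width"],3),"F",s["force"].round(1),"q",s["joints"].round(2))
    return s
E
python3 - <<'E'
from h import *
st();im=grab("wrist");save(im,"w0.png");np.savez("w0.npz",P=cloud(im))
P=cloud(im);m=(np.hypot(P[...,0]-.391,P[...,1]+.2565)<.03)&(P[...,2]>.005)&(P[...,2]<.08)
for a,b in((.012,.034),(.045,.07)):
    q=P[m&(P[...,2]>a)&(P[...,2]<b)]
    if len(q): print(len(q),cv2.minEnclosingCircle(q[:,:2].astype(np.float32)),q[:,2].max(),q.mean(0))
E
```

```text
t 1.6 p [ 0.3895 -0.2587  0.1518] jawdir -15.07 tilt [ 0.0001 -0.0003] w 1.002 F [ 0.  -0.2  0.8] q [ 0.7   0.29 -0.28  2.02  0.1   0.85  0.1 ]
106 ((0.3904027044773102, -0.25924569368362427), 0.009026228450238705) 0.03389683131506932 [ 0.39215541 -0.25285247  0.02376676]
402 ((0.3901984691619873, -0.25926676392555237), 0.009026234038174152) 0.060859112613474445 [ 0.39065721 -0.25808715  0.05693889]
```

jog_arm:
  commands: "-1 0.003 0 -0.1 0 0 0;-1 0 0 -0.1 0 0 0;-1 0 0 -0.1 0 0 0;-1 0 0 -0.1 0 0 0;-1 0 0 -0.05 0 0 0"

```text
clock: 2.15
position: [0.3896, -0.2577, 0.0147]
ee_rot: [-3.114, 0.41, 0.003]
force: [-0.3, -0.4, 0.8]
width: 0.999
```

jog_arm:
  commands: "-1 0 0 0 0 0 0;0.3 0 0 0 0 0 0;0.6 0 0 0 0 0 0;0.8 0 0 0 0 0 0;1 0 0 0 0 0 0"

```text
clock: 2.65
position: [0.3912, -0.2582, 0.0175]
ee_rot: [3.114, -0.409, 0.002]
force: [-0.7, -0.3, 0.0]
width: 0.703
```

jog_arm:
  commands: "1 0 0 0 0 0 0;1 0 0 0 0 0 0;1 0 0 0 0 0 0;1 0 0 0 0 0 0;1 0 0 0 0 0 0"

```text
clock: 3.15
position: [0.3907, -0.2579, 0.0167]
ee_rot: [-3.115, 0.409, 0.0]
force: [-0.8, 0.6, -0.1]
width: 0.268
```

```bash
python3 - <<'E'
from h import *
st();im=grab("side");save(im,"s1.png",(270,90,400,190),4)
E
```

```text
t 3.15 p [ 0.3907 -0.2579  0.0167] jawdir -14.96 tilt [-0.  0.] w 0.268 F [-0.8  0.6 -0.1] q [ 0.64  0.5  -0.22  2.14  0.21  0.52 -0.  ]
```

View pics/s1.png

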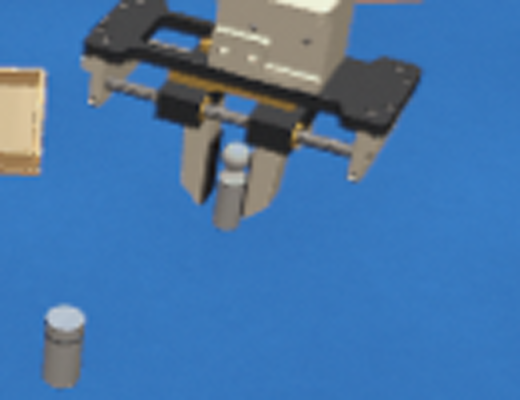

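The crop shows dome_b upright between the closing fingers, at about (232,185).

jog_arm:
  commands: "1 0 0 0 0 0 0;1 0 0 0 0 0 0;1 0 0 0 0 0 0;1 0 0 0 0 0 0;1 0 0 0 0 0 0"

```text
clock: 3.7
position: [0.3906, -0.2579, 0.0167]
ee_rot: [-3.115, 0.409, 0.0]
force: [-0.7, 0.3, -1.3]
width: 0.191
```

jog_arm:
  commands: "1 0 0 0.02 0 0 0;1 0 0 0.05 0 0 0;1 0 0 0.08 0 0 0;1 0 0 0.08 0 0 0;1 0 0 0.05 0 0 0"

```text
clock: 4.2
position: [0.3912, -0.2581, 0.1027]
ee_rot: [3.114, -0.409, 0.003]
force: [0.0, -0.4, -1.1]
width: 0.187
```

```bash
python3 - <<'E'
from h import *
st();im=grab("side");save(im,"s2.png",(270,60,400,170),4)
E
```

```text
t 4.2 p [ 0.3912 -0.2581  0.1027] jawdir -14.96 tilt [ 0.0016 -0.0008] w 0.187 F [ 0.  -0.4 -1.1] q [ 0.69  0.36 -0.27  2.07  0.14  0.72  0.06]
```

View pics/s2.png

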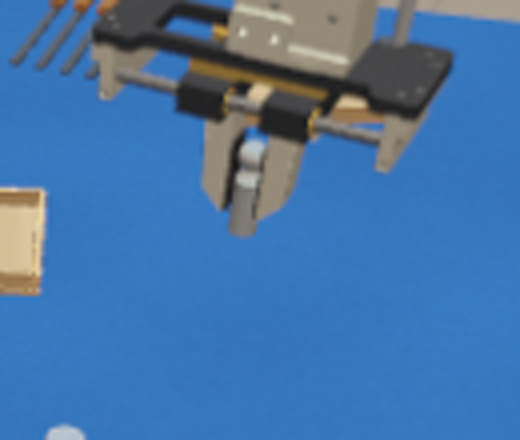

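dome_b is held upright and lifted, at about (245,195). Next I carry it to the long tray.

jog_arm:
  commands: "1 0.04 0.02 0 0 0 0;1 0.08 0.04 0 0 0 0;1 0.08 0.04 0 0 0 0;1 0.08 0.04 0 0 0 0;1 0.08 0.04 0 0 0 0"

```text
clock: 4.75
position: [0.4999, -0.2023, 0.0995]
ee_rot: [-3.114, 0.408, 0.002]
force: [-0.2, 0.2, -1.1]
width: 0.192
```

jog_arm:
  commands: "1 0.08 0.04 0 0 0 0;1 0.08 0.04 0 0 0 0;1 0.08 0.04 0 0 0 0;1 0.08 0.04 0 0 0 0;1 0.08 0.04 0 0 0 0"

```text
clock: 5.25
position: [0.6196, -0.1421, 0.099]
ee_rot: [-3.115, 0.408, 0.003]
force: [0.1, -0.2, -1.0]
width: 0.184
```

jog_arm:
  commands: "1 0.03 0.01 0 0 0 0;1 0 0 0 0 0 0;1 0 0 0 0 0 0;1 0 0 0 0 0 0;1 0 0 0 0 0 0"

```text
clock: 5.75
position: [0.6268, -0.1419, 0.1008]
ee_rot: [3.114, -0.411, -0.001]
force: [0.5, 0.1, -0.9]
width: 0.188
```

```bash
python3 - <<'E'
from h import *
s=st();im=grab("side");P=cloud(im);p=s["position"]
m=(np.hypot(P[...,0]-p[0],P[...,1]-p[1])<.018)&(P[...,2]<p[2]+.01)&(P[...,2]>.03);q=P[m];print(len(q),q[:,2].min(),q.mean(0),p)
E
```

```text
t 5.75 p [ 0.6268 -0.1419  0.1008] jawdir -15.04 tilt [-0.0005 -0.0005] w 0.188 F [ 0.5  0.1 -0.9] q [ 0.31  0.6  -0.26  1.65  0.18  0.92 -0.28]
77 0.08347874775811939 [ 0.62870017 -0.13555012  0.09843676] [ 0.62680173 -0.14189004  0.10075632]
```

jog_arm:
  commands: "1 0 0 -0.08 0 0 0;1 0 0 -0.08 0 0 0;1 0 0 -0.06 0 0 0;1 0 0 -0.03 0 0 0;1 0 0 0 0 0 0"

```text
clock: 6.3
position: [0.6267, -0.141, 0.0248]
ee_rot: [3.115, -0.41, -0.003]
force: [-0.3, -0.3, -0.8]
width: 0.19
```

jog_arm:
  commands: "1 0 0 -0.003 0 0 0;1 0 0 -0.003 0 0 0;1 0 0 0 0 0 0;1 0 0 0 0 0 0;1 0 0 0 0 0 0"

```text
clock: 6.8
position: [0.6279, -0.1409, 0.0243]
ee_rot: [3.115, -0.409, 0.001]
force: [-0.3, -0.7, -0.5]
width: 0.189
```

jog_arm:
  commands: "1 0 0 -0.004 0 0 0;1 0 0 0 0 0 0;1 0 0 0 0 0 0;1 0 0 0 0 0 0;1 0 0 0 0 0 0"

```text
clock: 7.3
position: [0.6277, -0.1409, 0.0228]
ee_rot: [3.115, -0.409, 0.0]
force: [0.3, -0.3, -1.0]
width: 0.191
```

jog_arm:
  commands: "1 0 0 -0.003 0 0 0;1 0 0 0 0 0 0;1 0 0 0 0 0 0;1 0 0 0 0 0 0;1 0 0 0 0 0 0"

```text
clock: 7.8
position: [0.6277, -0.1409, 0.0218]
ee_rot: [3.115, -0.409, 0.0]
force: [-0.5, -0.5, 0.0]
width: 0.186
```

jog_arm:
  commands: "1 0 0 -0.002 0 0 0;1 0 0 0 0 0 0;1 0 0 0 0 0 0;1 0 0 0 0 0 0;1 0 0 0 0 0 0"

```text
clock: 8.3
position: [0.6278, -0.1409, 0.0218]
ee_rot: [3.115, -0.409, 0.0]
force: [-2.3, -0.6, 4.7]
width: 0.187
```

jog_arm:
  commands: "1 0 0 -0.001 0 0 0;1 0 0 0 0 0 0;1 0 0 0 0 0 0;1 0 0 0 0 0 0;1 0 0 0 0 0 0"

```text
clock: 8.8
position: [0.6278, -0.1409, 0.0217]
ee_rot: [3.115, -0.409, 0.001]
force: [-3.5, 0.3, 7.9]
width: 0.188
```

jog_arm:
  commands: "0.55 0 0 0 0 0 0;0.4 0 0 0 0 0 0;0.2 0 0 0 0 0 0;0 0 0 0 0 0 0;0 0 0 0 0 0 0"

```text
clock: 9.3
position: [0.6277, -0.1409, 0.0208]
ee_rot: [3.115, -0.409, -0.0]
force: [-1.1, 0.9, -0.9]
width: 0.483
```

jog_arm:
  commands: "0 0 0 0.03 0 0 0;0 0 0 0.1 0 0 0;0 0 0 0.1 0 0 0;0 0 0 0.1 0 0 0;0 0 0 0.1 0 0 0"

```text
clock: 9.8
position: [0.6276, -0.1408, 0.1519]
ee_rot: [-3.115, 0.409, -0.001]
force: [1.1, 0.5, 0.1]
width: 0.499
```

jog_arm:
  commands: "0 -0.007 0.12 0 0 0 0;0 -0.007 0.13 0 0 0 0;0 -0.007 0.13 0 0 0 0;0 -0.007 0.13 0 0 0 0;0 -0.007 0.13 0 0 0 0"

```text
clock: 10.3
position: [0.6171, 0.0526, 0.1508]
ee_rot: [-3.115, 0.409, -0.001]
force: [0.5, 0.2, -0.1]
width: 0.5
```

jog_arm:
  commands: "0 -0.007 0.13 0 0 0 0;0 -0.007 0.13 0 0 0 0;0 -0.007 0.13 0 0 0 0;0 -0.007 0.13 0 0 0 0;0 -0.007 0.13 0 0 0 0"

```text
clock: 10.8
position: [0.6065, 0.2477, 0.1508]
ee_rot: [-3.115, 0.409, -0.001]
force: [0.6, -0.6, 0.2]
width: 0.502
```

jog_arm:
  commands: "0 -0.01 0.13 0 0 0 0;0 -0.01 0.13 0 0 0 0;0 0 0.12 0 0 0 0;0 0 0 0 0 0 0;0 0 0 0 0 0 0"

```text
clock: 11.3
position: [0.6001, 0.3613, 0.1503]
ee_rot: [-3.115, 0.406, 0.0]
force: [0.6, -0.1, -0.1]
width: 0.5
```

jog_arm:
  commands: "0 0 0 0 0 0 0;0 0 0 0 0 0 0;0 0 0 0 0 0 0;0 0 0 0 0 0 0;0 0 0 0 0 0 0"

```text
clock: 11.8
position: [0.6008, 0.3597, 0.15]
ee_rot: [3.115, -0.41, 0.0]
force: [-0.1, 0.1, 0.5]
width: 0.504
```

```bash
python3 - <<'E'
from h import *
s=st();im=grab("wrist");save(im,"w2.png");P=cloud(im)
m=(np.hypot(P[...,0]-.601,P[...,1]-.36)<.014)&(P[...,2]>.06)&(P[...,2]<.085);q=P[m];print(len(q),cv2.minEnclosingCircle(q[:,:2].astype(np.float32)) if len(q) else 0,q.mean(0))
m=(P[...,2]>.03)&(P[...,2]<.042)&(np.hypot(P[...,0]-.593,P[...,1]-.329)<.1);q=P[m];print(len(q),cv2.minAreaRect(q[:,:2].astype(np.float32)),np.median(q[:,2]))
im=grab("top");save(im,"t2.png",(80,80,350,230),2.9)
E
```

```text
t 11.8 p [0.6008 0.3597 0.15  ] jawdir -14.99 tilt [ 0.0001 -0.    ] w 0.504 F [-0.1  0.1  0.5] q [-0.44  0.64 -0.3   1.44  0.2   1.1  -1.03]
456 ((0.6013625264167786, 0.35976845026016235), 0.00900131743401289) [0.60170959 0.361128   0.07279614]
7705 ((0.5930140614509583, 0.3285127878189087), (0.1698714643716812, 0.05613618716597557), 74.99396514892578) 0.03597273088210238
```

View pics/w2.png

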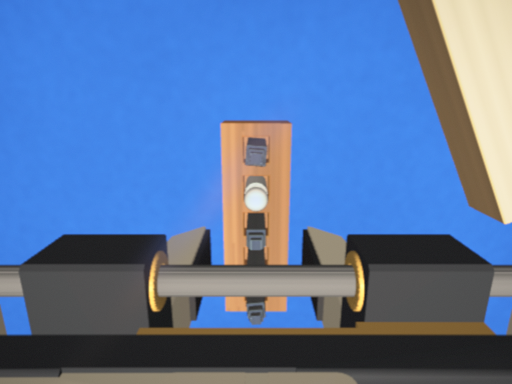

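View pics/t2.png

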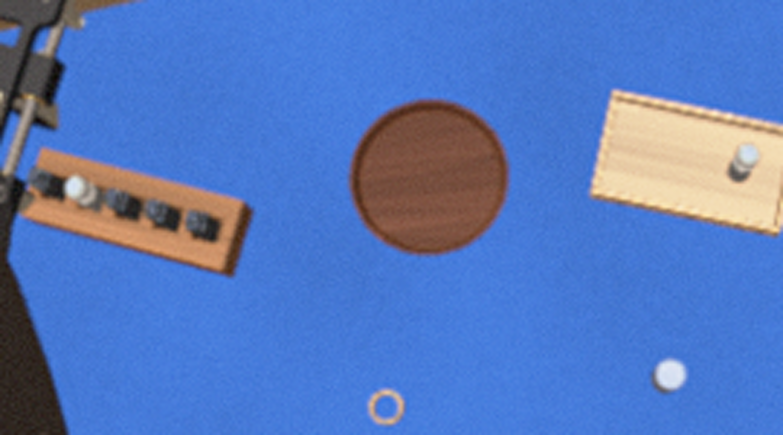

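The wrist view shows the stand centred under the jaws, with dome_a at (256,197). The top crop shows dome_b upright in the long tray at (745,160). Before descending I'll check the clearance to the block behind the stand.

```bash
python3 - <<'E'
from h import *
a=np.radians(-15)
for n in("top0.npz","side0.npz"):
    P=np.load(n)["P"].reshape(-1,3);d=P[:,:2]-[.601,.36];u=d@[np.cos(a),np.sin(a)];v=d@[-np.sin(a),np.cos(a)]
    m=(abs(u)<.115)&(abs(v)<.06)&(P[:,2]>.05)&(abs(u)>.03);print(n,m.sum(),P[m].round(3)[:3])
    m=(u>.03)&(u<.25)&(abs(v)<.06)&(P[:,2]>.03);print(u[m].min() if m.any() else None,P[m,2].max() if m.any() else None)
E
```

```text
top0.npz 0 []
0.15676031239085908 0.05655513190914147
side0.npz 0 []
0.1587887446727643 0.05263760003308644
```

jog_arm:
  commands: "0 0.002 0 -0.08 0 0 0;0 0 0 -0.08 0 0 0;0 0 0 -0.08 0 0 0;0 0 0 -0.05 0 0 0;0 0 0 0 0 0 0"

```text
clock: 12.4
position: [0.6001, 0.3591, 0.0605]
ee_rot: [3.112, -0.408, -0.005]
force: [0.4, 0.3, 0.3]
width: 0.498
```

jog_arm:
  commands: "0 0 0 -0.04 0 0 0;0 0 0 -0.035 0 0 0;0 0 0 0 0 0 0;0 0 0 0 0 0 0;0 0 0 0 0 0 0"

```text
clock: 12.9
position: [0.6017, 0.3604, 0.0411]
ee_rot: [-3.114, 0.409, -0.001]
force: [-0.4, 0.5, -0.6]
width: 0.5
```

jog_arm:
  commands: "0.2 0 0 0 0 0 0;0.3 0 0 0 0 0 0;0.4 0 0 0 0 0 0;0.5 0 0 0 0 0 0;0.6 0 0 0 0 0 0"

```text
clock: 13.4
position: [0.6013, 0.3601, 0.0405]
ee_rot: [3.115, -0.409, 0.0]
force: [-0.0, -0.9, -0.7]
width: 0.219
```

jog_arm:
  commands: "0.7 0 0 0 0 0 0;1 0 0 0 0 0 0;1 0 0 0 0 0 0;1 0 0 0 0 0 0;1 0 0 0 0 0 0"

```text
clock: 13.9
position: [0.6013, 0.3601, 0.0404]
ee_rot: [3.115, -0.409, 0.0]
force: [-0.8, -0.7, -0.3]
width: 0.188
```

jog_arm:
  commands: "1 0 0 0.01 0 0 0;1 0 0 0.02 0 0 0;1 0 0 0.03 0 0 0;1 0 0 0.03 0 0 0;1 0 0 0.03 0 0 0"

```text
clock: 14.4
position: [0.6015, 0.3603, 0.0777]
ee_rot: [-3.114, 0.409, -0.001]
force: [-0.8, -0.0, -0.9]
width: 0.187
```

```bash
python3 - <<'E'
from h import *
s=st();im=grab("side");save(im,"s3.png",(80,220,260,384),3.5)
E
```

```text
t 14.4 p [0.6015 0.3603 0.0777] jawdir -14.96 tilt [0.0007 0.0004] w 0.187 F [-0.8 -0.  -0.9] q [-0.44  0.71 -0.29  1.5   0.23  0.96 -1.05]
```

View pics/s3.png

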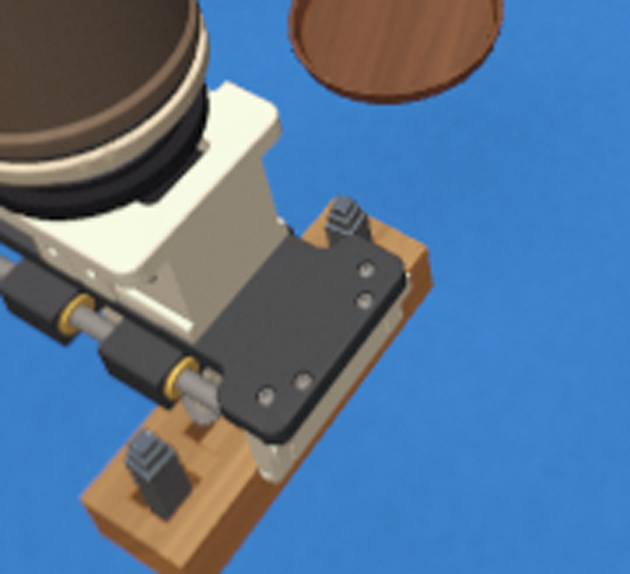

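The crop shows dome_a coming up out of its now empty socket at (200,425). I lift it clear of the stamps and carry it across.

jog_arm:
  commands: "1 0 0 0.04 0 0 0;1 0 0 0.07 0 0 0;1 0 0 0.07 0 0 0;1 0 0 0.07 0 0 0;1 0 0 0.04 0 0 0"

```text
clock: 14.95
position: [0.6018, 0.3606, 0.1659]
ee_rot: [-3.113, 0.409, -0.003]
force: [-0.6, 1.2, -1.5]
width: 0.187
```

jog_arm:
  commands: "1 0.005 -0.05 0 0 0 0;1 0.01 -0.1 0 0 0 0;1 0.01 -0.1 0 0 0 0;1 0.01 -0.1 0 0 0 0;1 0.01 -0.1 0 0 0 0"

```text
clock: 15.45
position: [0.6143, 0.222, 0.1621]
ee_rot: [3.113, -0.41, -0.002]
force: [-0.2, -0.1, -0.8]
width: 0.187
```

jog_arm:
  commands: "1 0.01 -0.1 0 0 0 0;1 0.01 -0.1 0 0 0 0;1 0.01 -0.1 0 0 0 0;1 0.01 -0.1 0 0 0 0;1 0.01 -0.1 0 0 0 0"

```text
clock: 15.95
position: [0.6289, 0.0721, 0.1622]
ee_rot: [3.113, -0.41, -0.003]
force: [-0.3, 1.0, -0.9]
width: 0.186
```

jog_arm:
  commands: "1 0.01 -0.1 0 0 0 0;1 0.01 -0.1 0 0 0 0;1 0.01 -0.1 0 0 0 0;1 0.01 -0.1 0 0 0 0;1 0.005 -0.093 0 0 0 0"

```text
clock: 16.45
position: [0.6421, -0.0759, 0.1621]
ee_rot: [3.113, -0.411, -0.003]
force: [0.3, 0.3, -1.2]
width: 0.185
```

jog_arm:
  commands: "1 0 0 0 0 0 0;1 0 0 0 0 0 0;1 0 0 -0.06 0 0 0;1 0 0 -0.08 0 0 0;1 0 0 -0.06 0 0 0"

```text
clock: 16.95
position: [0.6422, -0.0715, 0.1018]
ee_rot: [-3.115, 0.406, 0.003]
force: [-0.2, 0.3, -1.2]
width: 0.188
```

jog_arm:
  commands: "1 0 0 0 0 0 0;1 0 0 0 0 0 0;1 0 0 0 0 0 0;1 0 0 0 0 0 0;1 0 0 0 0 0 0"

```text
clock: 17.45
position: [0.6438, -0.0727, 0.1043]
ee_rot: [-3.115, 0.409, -0.002]
force: [-1.0, 0.1, -1.1]
width: 0.188
```

```bash
cat >> h.py <<'E'
def foot(s,rad=.02):
    for n in("side","top"):
        P=cloud(grab(n));p=s["position"]
        m=(np.hypot(P[...,0]-p[0],P[...,1]-p[1])<rad)&(P[...,2]<p[2]+.01)&(P[...,2]>.03);q=P[m]
        if len(q):print(n,len(q),"zmin",q[:,2].min().round(4),"tcp-foot",(p[2]-q[:,2].min()).round(4),q.mean(0).round(3))
E
python3 - <<'E'
from h import *
foot(st())
E
```

```text
t 17.45 p [ 0.6438 -0.0727  0.1043] jawdir -14.96 tilt [ 0.0014 -0.0001] w 0.188 F [-1.   0.1 -1.1] q [ 0.2   0.6  -0.26  1.63  0.18  0.93 -0.39]
side 112 zmin 0.0797 tcp-foot 0.0246 [ 0.645 -0.065  0.098]
```

jog_arm:
  commands: "1 0 0 -0.07 0 0 0;1 0 0 -0.08 0 0 0;1 0 0 -0.06 0 0 0;1 0 0 -0.025 0 0 0;1 0 0 0 0 0 0"

```text
clock: 18.05
position: [0.6427, -0.0728, 0.0321]
ee_rot: [3.115, -0.409, -0.003]
force: [0.2, 0.2, -0.9]
width: 0.183
```

jog_arm:
  commands: "1 0 0 -0.003 0 0 0;1 0 0 0 0 0 0;1 0 0 0 0 0 0;1 0 0 0 0 0 0;1 0 0 0 0 0 0"

```text
clock: 18.55
position: [0.6435, -0.0728, 0.0324]
ee_rot: [-3.115, 0.409, -0.001]
force: [0.3, 0.9, -0.9]
width: 0.182
```

jog_arm:
  commands: "1 0 0 -0.003 0 0 0;1 0 0 0 0 0 0;1 0 0 0 0 0 0;1 0 0 0 0 0 0;1 0 0 0 0 0 0"

```text
clock: 19.05
position: [0.6433, -0.0727, 0.0311]
ee_rot: [-3.115, 0.409, 0.0]
force: [0.5, 0.7, -1.1]
width: 0.187
```

jog_arm:
  commands: "1 0 0 -0.003 0 0 0;1 0 0 0 0 0 0;1 0 0 0 0 0 0;1 0 0 0 0 0 0;1 0 0 0 0 0 0"

```text
clock: 19.55
position: [0.6433, -0.0728, 0.0303]
ee_rot: [-3.115, 0.409, -0.0]
force: [-0.2, 0.5, -1.5]
width: 0.183
```

jog_arm:
  commands: "1 0 0 -0.002 0 0 0;1 0 0 0 0 0 0;1 0 0 0 0 0 0;1 0 0 0 0 0 0;1 0 0 0 0 0 0"

```text
clock: 20.05
position: [0.6433, -0.0728, 0.0296]
ee_rot: [3.115, -0.409, 0.0]
force: [0.1, -0.7, -1.4]
width: 0.187
```

jog_arm:
  commands: "1 0 0 -0.002 0 0 0;1 0 0 0 0 0 0;1 0 0 0 0 0 0;1 0 0 0 0 0 0;1 0 0 0 0 0 0"

```text
clock: 20.55
position: [0.6434, -0.0728, 0.0293]
ee_rot: [3.115, -0.409, 0.001]
force: [-1.1, 1.3, 5.2]
width: 0.184
```

jog_arm:
  commands: "1 0 0 -0.002 0 0 0;1 0 0 0 0 0 0;1 0 0 0 0 0 0;1 0 0 0 0 0 0;1 0 0 0 0 0 0"

```text
clock: 21.05
position: [0.6436, -0.0728, 0.0293]
ee_rot: [3.115, -0.409, 0.001]
force: [-2.4, 0.8, 10.6]
width: 0.186
```

jog_arm:
  commands: "0.55 0 0 0 0 0 0;0.4 0 0 0 0 0 0;0.2 0 0 0 0 0 0;0 0 0 0 0 0 0;0 0 0 0 0 0 0"

```text
clock: 21.55
position: [0.6432, -0.0728, 0.0282]
ee_rot: [-3.115, 0.409, 0.0]
force: [-0.5, -0.7, 0.3]
width: 0.485
```

jog_arm:
  commands: "0 0 0 0.03 0 0 0;0 0 0 0.1 0 0 0;0 0 0 0.1 0 0 0;0 0 0 0.1 0 0 0;0 0 0 0.07 0 0 0"

```text
clock: 22.05
position: [0.6441, -0.0727, 0.1515]
ee_rot: [-3.115, 0.409, -0.004]
force: [0.9, -0.9, 0.5]
width: 0.5
```

jog_arm:
  commands: "0 -0.1 -0.005 0 0 0 0;0 -0.12 -0.006 0 0 0 0;0 -0.12 -0.006 0 0 0 0;0 -0.12 -0.006 0 0 0 0;0 -0.12 -0.006 0 0 0 0"

```text
clock: 22.55
position: [0.468, -0.0815, 0.1491]
ee_rot: [3.115, -0.409, 0.001]
force: [0.4, -0.7, 0.7]
width: 0.499
```

jog_arm:
  commands: "0 -0.02 -0.002 0 0 0 0;0 0 0 0 0 0 0;0 0 0 0 0 0 0;0 0 0 0 0 0 0;0 0 0 0 0 0 0"

```text
clock: 23.05
position: [0.4643, -0.0818, 0.1484]
ee_rot: [-3.115, 0.408, -0.0]
force: [-0.4, 0.2, 0.0]
width: 0.496
```

```bash
cat >> h.py <<'E'
def circ(x,y,z0,z1,r=.025):
    P=cloud(grab("wrist"));m=(np.hypot(P[...,0]-x,P[...,1]-y)<r)&(P[...,2]>z0)&(P[...,2]<z1);q=P[m]
    if len(q):
        c,rad=cv2.minEnclosingCircle(q[:,:2].astype(np.float32));print("wrist",len(q),np.round(c,4),round(rad,4),q.mean(0).round(4))
E
python3 - <<'E'
from h import *
st();circ(.465,-.082,.035,.055)
im=grab("top");save(im,"t3.png",(80,80,350,230),2.9)
E
```

```text
t 23.05 p [ 0.4643 -0.0818  0.1484] jawdir -14.94 tilt [0.0004 0.0003] w 0.496 F [-0.4  0.2  0. ] q [ 0.32  0.3  -0.32  2.01  0.12  0.84 -0.33]
wrist 626 [ 0.4656 -0.0839] 0.0112 [ 0.4657 -0.083   0.0442]
```

View pics/t3.png

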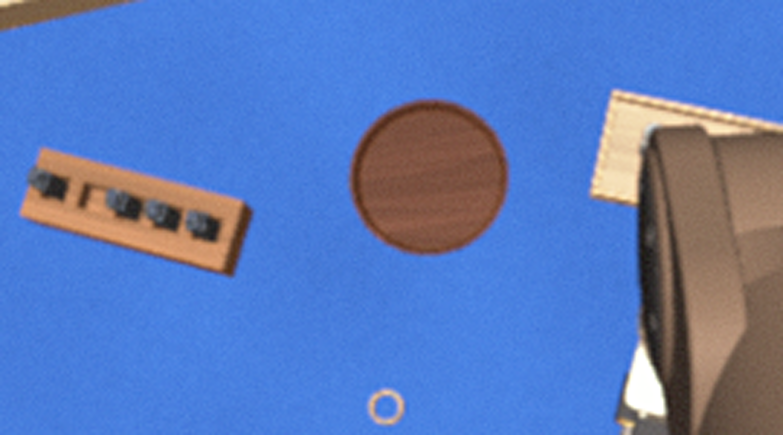

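The four stamps are undisturbed and the socket at (93,195) is empty. The arm hides the tray, so I'll check that later. Next is disc_b.

jog_arm:
  commands: "0 0.003 -0.004 -0.1 0 0 0;0 0 0 -0.1 0 0 0;0 0 0 -0.1 0 0 0;0 0 0 -0.09 0 0 0;0 0 0 -0.048 0 0 0"

```text
clock: 23.65
position: [0.4634, -0.083, 0.0149]
ee_rot: [-3.115, 0.409, 0.004]
force: [0.8, -0.1, 0.3]
width: 0.5
```

jog_arm:
  commands: "0 0 0 0 0 0 0;0 0 0 0 0 0 0;0.2 0 0 0 0 0 0;0.3 0 0 0 0 0 0;0.4 0 0 0 0 0 0"

```text
clock: 24.15
position: [0.4647, -0.0834, 0.0177]
ee_rot: [3.115, -0.409, 0.002]
force: [-0.3, -0.3, 1.1]
width: 0.323
```

jog_arm:
  commands: "0.5 0 0 0 0 0 0;0.6 0 0 0 0 0 0;1 0 0 0 0 0 0;1 0 0 0 0 0 0;1 0 0 0 0 0 0"

```text
clock: 24.65
position: [0.4645, -0.0833, 0.0173]
ee_rot: [3.115, -0.409, 0.001]
force: [-0.0, -0.5, 5.6]
width: 0.233
```

jog_arm:
  commands: "1 0 0 0.02 0 0 0;1 0 0 0.05 0 0 0;1 0 0 0.08 0 0 0;1 0 0 0.08 0 0 0;1 0 0 0.05 0 0 0"

```text
clock: 25.15
position: [0.4644, -0.0832, 0.1027]
ee_rot: [-3.115, 0.409, -0.001]
force: [-0.4, 0.7, -1.4]
width: 0.237
```

```bash
python3 - <<'E'
from h import *
foot(st())
im=grab("side");save(im,"s4.png",(160,60,400,220),3.2)
E
```

```text
t 25.15 p [ 0.4644 -0.0832  0.1027] jawdir -14.96 tilt [ 0.001 -0.   ] w 0.237 F [-0.4  0.7 -1.4] q [ 0.31  0.37 -0.31  2.06  0.16  0.73 -0.36]
side 108 zmin 0.0833 tcp-foot 0.0193 [ 0.466 -0.074  0.1  ]
```

View pics/s4.png

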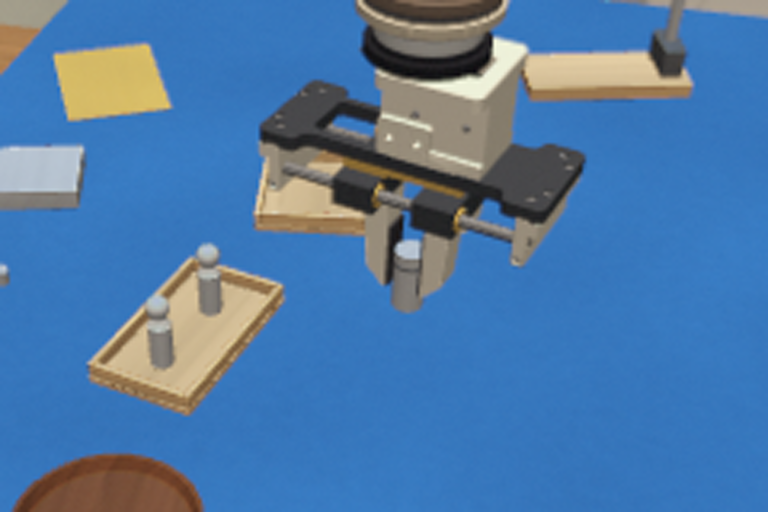

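Both domes stand upright in the long tray at (208,280) and (160,332), and disc_b is held upright at (407,278).

jog_arm:
  commands: "1 0.02 -0.04 0 0 0 0;1 0.04 -0.075 0 0 0 0;1 0.04 -0.075 0 0 0 0;1 0.04 -0.075 0 0 0 0;1 0.04 -0.075 0 0 0 0"

```text
clock: 25.8
position: [0.518, -0.1872, 0.0995]
ee_rot: [3.115, -0.41, -0.003]
force: [0.5, 0.7, -1.2]
width: 0.232
```

jog_arm:
  commands: "1 0.05 -0.075 0 0 0 0;1 0.05 -0.075 0 0 0 0;1 0.05 -0.075 0 0 0 0;1 0.05 -0.075 0 0 0 0;1 0.032 -0.096 0 0 0 0"

```text
clock: 26.3
position: [0.5883, -0.3047, 0.099]
ee_rot: [-3.114, 0.407, 0.003]
force: [0.5, -0.2, -1.6]
width: 0.234
```

jog_arm:
  commands: "1 0 0 0 0 0 0;1 0 0 0 0 0 0;1 0 0 -0.06 0 0 0;1 0 0 -0.08 0 0 0;1 0 0 -0.06 0 0 0"

```text
clock: 26.8
position: [0.5868, -0.3028, 0.0391]
ee_rot: [-3.114, 0.407, 0.003]
force: [-0.9, 0.5, -2.6]
width: 0.23
```

jog_arm:
  commands: "1 0 0 0 0 0 0;1 0 0 0 0 0 0;1 0 0 0 0 0 0;1 0 0 0 0 0 0;1 0 0 0 0 0 0"

```text
clock: 27.3
position: [0.5883, -0.3043, 0.0419]
ee_rot: [3.114, -0.409, 0.002]
force: [0.4, -0.2, -2.0]
width: 0.236
```

```bash
python3 - <<'E'
from h import *
foot(st())
E
```

```text
t 27.3 p [ 0.5883 -0.3043  0.0419] jawdir -14.96 tilt [ 0.0013 -0.0006] w 0.236 F [ 0.4 -0.2 -2. ] q [ 0.54  0.69 -0.23  1.64  0.2   0.83 -0.03]
side 59 zmin 0.0306 tcp-foot 0.0113 [ 0.591 -0.295  0.042]
```

jog_arm:
  commands: "1 0 0 -0.025 0 0 0;1 0 0 -0.022 0 0 0;1 0 0 0 0 0 0;1 0 0 0 0 0 0;1 0 0 0 0 0 0"

```text
clock: 27.9
position: [0.5879, -0.3041, 0.0269]
ee_rot: [3.115, -0.409, 0.0]
force: [-0.9, 0.9, -2.0]
width: 0.232
```

jog_arm:
  commands: "1 0 0 -0.003 0 0 0;1 0 0 0 0 0 0;1 0 0 0 0 0 0;1 0 0 -0.003 0 0 0;1 0 0 0 0 0 0"

```text
clock: 28.4
position: [0.5878, -0.3041, 0.0251]
ee_rot: [3.115, -0.409, -0.0]
force: [-0.8, 0.6, -1.3]
width: 0.234
```

jog_arm:
  commands: "1 0 0 -0.003 0 0 0;1 0 0 0 0 0 0;1 0 0 0 0 0 0;1 0 0 0 0 0 0;1 0 0 0 0 0 0"

```text
clock: 28.9
position: [0.5878, -0.3041, 0.0243]
ee_rot: [-3.115, 0.409, -0.0]
force: [-0.1, -0.2, -1.4]
width: 0.23
```

jog_arm:
  commands: "1 0 0 -0.003 0 0 0;1 0 0 0 0 0 0;1 0 0 0 0 0 0;1 0 0 0 0 0 0;1 0 0 0 0 0 0"

```text
clock: 29.4
position: [0.5878, -0.3041, 0.0234]
ee_rot: [3.115, -0.409, 0.0]
force: [0.5, 0.2, -1.3]
width: 0.231
```

jog_arm:
  commands: "1 0 0 -0.002 0 0 0;1 0 0 0 0 0 0;1 0 0 0 0 0 0;1 0 0 0 0 0 0;1 0 0 0 0 0 0"

```text
clock: 29.9
position: [0.5878, -0.3041, 0.0228]
ee_rot: [3.115, -0.409, 0.0]
force: [-0.1, 0.7, -1.4]
width: 0.234
```

jog_arm:
  commands: "1 0 0 -0.002 0 0 0;1 0 0 0 0 0 0;1 0 0 0 0 0 0;1 0 0 0 0 0 0;1 0 0 0 0 0 0"

```text
clock: 30.4
position: [0.5879, -0.3041, 0.0224]
ee_rot: [3.115, -0.409, 0.001]
force: [-0.8, 0.5, 4.9]
width: 0.233
```

jog_arm:
  commands: "1 0 0 -0.002 0 0 0;1 0 0 0 0 0 0;1 0 0 0 0 0 0;1 0 0 0 0 0 0;1 0 0 0 0 0 0"

```text
clock: 30.9
position: [0.588, -0.3042, 0.0224]
ee_rot: [3.115, -0.409, 0.001]
force: [-3.8, 1.0, 11.5]
width: 0.236
```

jog_arm:
  commands: "0.5 0 0 0 0 0 0;0.4 0 0 0 0 0 0;0.2 0 0 0 0 0 0;0 0 0 0 0 0 0;0 0 0 0 0 0 0"

```text
clock: 31.4
position: [0.5877, -0.3041, 0.0213]
ee_rot: [-3.115, 0.409, 0.0]
force: [-0.2, 0.1, -0.2]
width: 0.481
```

jog_arm:
  commands: "0 0 0 0.03 0 0 0;0 0 0 0.1 0 0 0;0 0 0 0.1 0 0 0;0 0 0 0.1 0 0 0;0 0 0 0.1 0 0 0"

```text
clock: 31.9
position: [0.5878, -0.304, 0.1525]
ee_rot: [3.115, -0.409, 0.001]
force: [0.0, -0.2, 0.4]
width: 0.498
```

jog_arm:
  commands: "0 -0.03 0.1 0 0 0 0;0 -0.04 0.125 0 0 0 0;0 -0.04 0.125 0 0 0 0;0 -0.04 0.125 0 0 0 0;0 -0.04 0.125 0 0 0 0"

```text
clock: 32.4
position: [0.5303, -0.1227, 0.1513]
ee_rot: [3.115, -0.409, 0.002]
force: [0.3, -0.1, 0.6]
width: 0.499
```

jog_arm:
  commands: "0 -0.04 0.125 0 0 0 0;0 -0.04 0.125 0 0 0 0;0 -0.04 0.125 0 0 0 0;0 -0.04 0.125 0 0 0 0;0 -0.04 0.125 0 0 0 0"

```text
clock: 32.9
position: [0.4704, 0.0649, 0.1514]
ee_rot: [-3.115, 0.409, -0.002]
force: [0.4, 0.5, 0.3]
width: 0.502
```

jog_arm:
  commands: "0 -0.04 0.125 0 0 0 0;0 -0.04 0.125 0 0 0 0;0 -0.04 0.125 0 0 0 0;0 -0.04 0.125 0 0 0 0;0 -0.04 0.125 0 0 0 0"

```text
clock: 33.4
position: [0.4103, 0.2524, 0.1514]
ee_rot: [-3.114, 0.409, -0.002]
force: [0.1, -0.1, 0.8]
width: 0.499
```

jog_arm:
  commands: "0 -0.03 0.1 0 0 0 0;0 0 0.04 0 0 0 0;0 0 0 0 0 0 0;0 0 0 0 0 0 0;0 0 0 0 0 0 0"

```text
clock: 33.9
position: [0.4025, 0.2911, 0.1505]
ee_rot: [3.113, -0.413, 0.0]
force: [-0.8, -0.9, -0.5]
width: 0.503
```

```bash
python3 - <<'E'
from h import *
st();circ(.401,.294,.035,.055,.03)
E
```

```text
t 33.9 p [0.4025 0.2911 0.1505] jawdir -15.1 tilt [ 0.0001 -0.0011] w 0.503 F [-0.8 -0.9 -0.5] q [-0.38  0.36 -0.46  1.95  0.2   0.88 -1.2 ]
wrist 978 [0.4007 0.2941] 0.0143 [0.4012 0.2953 0.0444]
```

jog_arm:
  commands: "0 -0.003 0.003 -0.1 0 0 0;0 0 0 -0.1 0 0 0;0 0 0 -0.1 0 0 0;0 0 0 -0.09 0 0 0;0 0 0 -0.053 0 0 0"

```text
clock: 34.45
position: [0.4007, 0.2919, 0.0158]
ee_rot: [3.112, -0.412, -0.002]
force: [-1.0, -1.3, -0.0]
width: 0.502
```

jog_arm:
  commands: "0 0 0 0 0 0 0;0 0 0 0 0 0 0;0 0 0 0 0 0 0;0.2 0 0 0 0 0 0;0.3 0 0 0 0 0 0"

```text
clock: 34.95
position: [0.4014, 0.294, 0.0184]
ee_rot: [-3.114, 0.409, -0.002]
force: [-0.1, -1.1, -0.1]
width: 0.382
```

jog_arm:
  commands: "0.4 0 0 0 0 0 0;0.5 0 0 0 0 0 0;1 0 0 0 0 0 0;1 0 0 0 0 0 0;1 0 0 0 0 0 0"
  force: 35

```text
clock: 35.45
position: [0.4008, 0.2941, 0.018]
ee_rot: [-3.115, 0.409, -0.0]
force: [-2.4, -1.0, 6.3]
width: 0.296
```

jog_arm:
  commands: "1 0 0 0.02 0 0 0;1 0 0 0.05 0 0 0;1 0 0 0.08 0 0 0;1 0 0 0.08 0 0 0;1 0 0 0.07 0 0 0"

```text
clock: 35.95
position: [0.4008, 0.2936, 0.1088]
ee_rot: [3.115, -0.409, -0.0]
force: [0.2, 1.1, -2.5]
width: 0.3
```

jog_arm:
  commands: "1 0 0 0.07 0 0 0;1 0 0 0.03 0 0 0;1 0 0 0 0 0 0;1 0 0 0 0 0 0;1 0 0 0 0 0 0"

```text
clock: 36.45
position: [0.4004, 0.2932, 0.1365]
ee_rot: [3.113, -0.409, -0.002]
force: [0.1, -0.0, -2.9]
width: 0.296
```

```bash
python3 - <<'E'
from h import *
foot(st(),.025)
im=grab("side");save(im,"s5.png",(160,60,400,384),1.8)
E
```

```text
t 36.45 p [0.4004 0.2932 0.1365] jawdir -14.96 tilt [-0.0016 -0.0013] w 0.296 F [ 0.1 -0.  -2.9] q [-0.38  0.37 -0.46  1.96  0.22  0.85 -1.22]
side 243 zmin 0.1174 tcp-foot 0.0191 [0.403 0.305 0.135]
top 57 zmin 0.1201 tcp-foot 0.0164 [0.396 0.282 0.134]
```

View pics/s5.png

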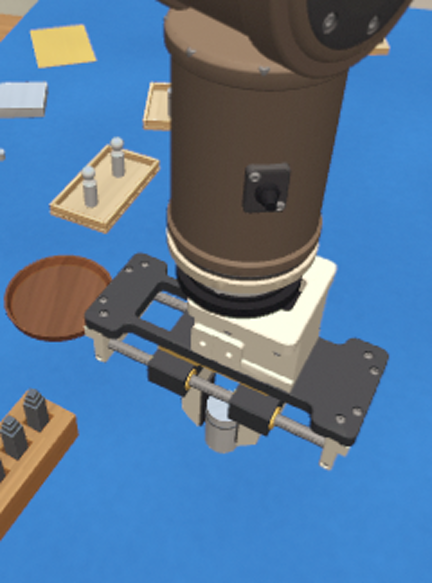

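disc_a is held upright at (221,425), and both domes are still standing at (118,158) and (91,188).

jog_arm:
  commands: "1 0.01 -0.04 0 0 0 0;1 0.028 -0.1 0 0 0 0;1 0.028 -0.1 0 0 0 0;1 0.028 -0.1 0 0 0 0;1 0.028 -0.1 0 0 0 0"

```text
clock: 37.1
position: [0.4376, 0.1596, 0.1375]
ee_rot: [3.114, -0.409, -0.0]
force: [0.7, -0.2, -2.8]
width: 0.296
```

jog_arm:
  commands: "1 0.028 -0.1 0 0 0 0;1 0.028 -0.1 0 0 0 0;1 0.028 -0.1 0 0 0 0;1 0.028 -0.1 0 0 0 0;1 0.028 -0.1 0 0 0 0"

```text
clock: 37.6
position: [0.4793, 0.0095, 0.1375]
ee_rot: [3.114, -0.41, -0.0]
force: [1.1, -0.2, -2.3]
width: 0.301
```

jog_arm:
  commands: "1 0.028 -0.1 0 0 0 0;1 0.028 -0.1 0 0 0 0;1 0.028 -0.1 0 0 0 0;1 0.028 -0.1 0 0 0 0;1 0.028 -0.1 0 0 0 0"

```text
clock: 38.1
position: [0.521, -0.1405, 0.1374]
ee_rot: [3.114, -0.41, -0.001]
force: [0.9, 0.1, -2.1]
width: 0.301
```

jog_arm:
  commands: "1 0.028 -0.1 0 0 0 0;1 0.028 -0.1 0 0 0 0;1 0.028 -0.1 0 0 0 0;1 0.028 -0.1 0 0 0 0;1 0.028 -0.1 0 0 0 0"

```text
clock: 38.6
position: [0.5627, -0.2904, 0.1372]
ee_rot: [3.115, -0.41, -0.001]
force: [1.5, -0.2, -2.2]
width: 0.295
```

jog_arm:
  commands: "1 0.028 -0.1 0 0 0 0;1 0.018 -0.1 0 0 0 0;1 0 0 0 0 0 0;1 0 0 0 0 0 0;1 0 0 0 0 0 0"

```text
clock: 39.1
position: [0.5769, -0.3472, 0.1373]
ee_rot: [-3.114, 0.408, 0.001]
force: [-0.1, 0.6, -2.9]
width: 0.295
```

```bash
python3 - <<'E'
from h import *
st();im=grab("wrist");save(im,"w4.png");P=cloud(im)
m=(np.hypot(P[...,0]-.588,P[...,1]+.304)<.03)&(P[...,2]>.04)&(P[...,2]<.06);q=P[m];print(len(q),q.mean(0).round(4))
E
```

```text
t 39.1 p [ 0.5769 -0.3472  0.1373] jawdir -14.92 tilt [-0.0006  0.0011] w 0.295 F [-0.1  0.6 -2.9] q [ 0.63  0.61 -0.26  1.53  0.17  1.03  0.06]
738 [ 0.5886 -0.3043  0.0496]
```

View pics/w4.png

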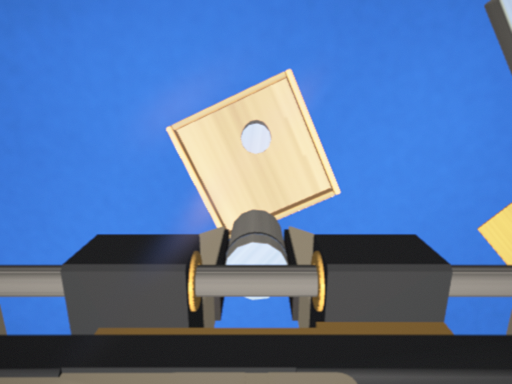

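disc_b stands upright in the square tray at (256,137), and disc_a is held upright at (256,250). Lowering disc_a.

jog_arm:
  commands: "1 0 0 -0.06 0 0 0;1 0 0 -0.1 0 0 0;1 0 0 -0.1 0 0 0;1 0 0 -0.07 0 0 0;1 0 0 -0.03 0 0 0"

```text
clock: 39.65
position: [0.5761, -0.3464, 0.0275]
ee_rot: [-3.114, 0.406, 0.005]
force: [-0.3, 0.1, -2.5]
width: 0.301
```

jog_arm:
  commands: "1 0 0 0 0 0 0;1 0 0 0 0 0 0;1 0 0 -0.003 0 0 0;1 0 0 0 0 0 0;1 0 0 0 0 0 0"

```text
clock: 40.15
position: [0.5777, -0.3484, 0.0295]
ee_rot: [3.114, -0.409, 0.002]
force: [-0.0, -0.7, -3.5]
width: 0.298
```

jog_arm:
  commands: "1 0 0 -0.003 0 0 0;1 0 0 0 0 0 0;1 0 0 0 0 0 0;1 0 0 0 0 0 0;1 0 0 0 0 0 0"

```text
clock: 40.65
position: [0.5773, -0.3482, 0.0278]
ee_rot: [-3.115, 0.409, -0.0]
force: [0.6, 0.1, -3.0]
width: 0.298
```

jog_arm:
  commands: "1 0 0 -0.006 0 0 0;1 0 0 -0.004 0 0 0;1 0 0 0 0 0 0;1 0 0 0 0 0 0;1 0 0 0 0 0 0"

```text
clock: 41.15
position: [0.5773, -0.3482, 0.0249]
ee_rot: [-3.115, 0.409, -0.0]
force: [0.2, -0.1, -2.6]
width: 0.293
```

jog_arm:
  commands: "1 0 0 -0.003 0 0 0;1 0 0 0 0 0 0;1 0 0 0 0 0 0;1 0 0 0 0 0 0;1 0 0 0 0 0 0"

```text
clock: 41.65
position: [0.5773, -0.3482, 0.024]
ee_rot: [3.115, -0.409, 0.0]
force: [1.0, 0.2, -2.7]
width: 0.298
```

jog_arm:
  commands: "1 0 0 -0.002 0 0 0;1 0 0 0 0 0 0;1 0 0 0 0 0 0;1 0 0 0 0 0 0;1 0 0 0 0 0 0"

```text
clock: 42.15
position: [0.5773, -0.3482, 0.0234]
ee_rot: [3.115, -0.409, 0.0]
force: [-0.5, -0.3, -2.0]
width: 0.297
```

jog_arm:
  commands: "1 0 0 -0.002 0 0 0;1 0 0 0 0 0 0;1 0 0 0 0 0 0;1 0 0 0 0 0 0;1 0 0 0 0 0 0"

```text
clock: 42.65
position: [0.5774, -0.3482, 0.0231]
ee_rot: [3.115, -0.409, 0.0]
force: [-3.5, 1.0, 6.0]
width: 0.299
```

jog_arm:
  commands: "1 0 0 -0.002 0 0 0;1 0 0 0 0 0 0;1 0 0 0 0 0 0;1 0 0 0 0 0 0;1 0 0 0 0 0 0"

```text
clock: 43.15
position: [0.5774, -0.3482, 0.0231]
ee_rot: [3.115, -0.409, 0.001]
force: [-4.6, 1.7, 10.9]
width: 0.297
```

jog_arm:
  commands: "0.35 0 0 0 0 0 0;0.2 0 0 0 0 0 0;0.1 0 0 0 0 0 0;0 0 0 0 0 0 0;0 0 0 0 0 0 0"

```text
clock: 43.65
position: [0.5773, -0.3482, 0.022]
ee_rot: [-3.115, 0.409, 0.0]
force: [0.5, -0.0, 0.5]
width: 0.497
```

jog_arm:
  commands: "0 0 0 0.03 0 0 0;0 0 0 0.1 0 0 0;0 0 0 0.1 0 0 0;0 0 0 0.1 0 0 0;0 0 0 0.1 0 0 0"

```text
clock: 44.15
position: [0.5773, -0.3481, 0.1531]
ee_rot: [3.115, -0.409, 0.001]
force: [1.3, -0.4, 0.1]
width: 0.501
```

jog_arm:
  commands: "0 -0.03 0.1 0 0 0 0;0 -0.035 0.125 0 0 0 0;0 -0.035 0.125 0 0 0 0;0 -0.035 0.125 0 0 0 0;0 -0.035 0.125 0 0 0 0"

```text
clock: 44.65
position: [0.5259, -0.1668, 0.152]
ee_rot: [3.115, -0.409, 0.002]
force: [0.4, -0.3, 0.2]
width: 0.5
```

jog_arm:
  commands: "0 -0.035 0.125 0 0 0 0;0 -0.035 0.125 0 0 0 0;0 -0.035 0.125 0 0 0 0;0 -0.035 0.125 0 0 0 0;0 -0.035 0.125 0 0 0 0"

```text
clock: 45.15
position: [0.4734, 0.0208, 0.152]
ee_rot: [-3.115, 0.409, -0.002]
force: [0.7, -0.4, 0.5]
width: 0.501
```

jog_arm:
  commands: "0 -0.035 0.125 0 0 0 0;0 -0.035 0.125 0 0 0 0;0 -0.03 0.12 0 0 0 0;0 0 0 0 0 0 0;0 0 0 0 0 0 0"

```text
clock: 45.65
position: [0.4438, 0.1311, 0.1518]
ee_rot: [-3.115, 0.405, -0.002]
force: [0.3, -0.5, -0.4]
width: 0.497
```

jog_arm:
  commands: "0 0 0 0 0 0 0;0 0 0 0 0 0 0;0 0 0 0 0 0 0;0 0 0 0 0 0 0;0 0 0 0 0 0 0"

```text
clock: 46.15
position: [0.4439, 0.13, 0.1511]
ee_rot: [3.115, -0.41, -0.0]
force: [0.1, 0.5, 0.1]
width: 0.499
```

```bash
python3 - <<'E'
from h import *
st();circ(.4435,.131,.006,.015,.03);circ(.4435,.131,.007,.015,.018)
im=grab("side");save(im,"s6.png",(160,60,400,300),2)
E
```

```text
t 46.15 p [0.4439 0.13   0.1511] jawdir -15.0 tilt [-0.     -0.0001] w 0.499 F [0.1 0.5 0.1] q [-0.04  0.3  -0.44  2.02  0.17  0.85 -0.83]
wrist 249 [0.4428 0.1297] 0.013 [0.4427 0.1296 0.0096]
wrist 239 [0.4426 0.1296] 0.013 [0.4427 0.1297 0.0098]
```

View pics/s6.png

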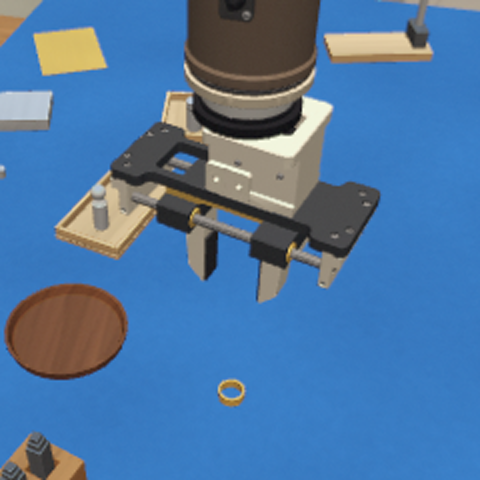

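The ring lies at (231,392), free of obstacles, with the jaws above it.

jog_arm:
  commands: "0 -0.003 0 -0.1 0 0 0;0 0 0 -0.12 0 0 0;0 0 0 -0.12 0 0 0;0 0 0 -0.09 0 0 0;0 0 0 -0.035 0 0 0"

```text
clock: 46.8
position: [0.4415, 0.1299, 0.0095]
ee_rot: [3.113, -0.408, -0.005]
force: [0.8, -1.6, 0.2]
width: 0.499
```

jog_arm:
  commands: "0 0 0 0 0 0 0;0 0 0 0 0 0 0;0 0 0 -0.01 0 0 0;0 0 0 -0.01 0 0 0;0 0 0 0 0 0 0"

```text
clock: 47.3
position: [0.4432, 0.1303, 0.006]
ee_rot: [-3.115, 0.409, -0.001]
force: [-0.0, -0.4, 0.6]
width: 0.502
```

jog_arm:
  commands: "0.2 0 0 0 0 0 0;0.3 0 0 0 0 0 0;0.4 0 0 0 0 0 0;0.4 0 0 0 0 0 0;0.4 0 0 0 0 0 0"
  force: 8

```text
clock: 47.8
position: [0.4429, 0.1303, 0.0057]
ee_rot: [3.115, -0.409, 0.0]
force: [-0.4, 0.7, -0.0]
width: 0.302
```

jog_arm:
  commands: "0.4 0 0 -0.005 0 0 0;0.4 0 0 -0.004 0 0 0;0.4 0 0 0 0 0 0;0.5 0 0 0 0 0 0;1 0 0 0 0 0 0"

```text
clock: 48.3
position: [0.4429, 0.1303, 0.0029]
ee_rot: [-3.115, 0.409, -0.0]
force: [-0.4, -0.3, -0.2]
width: 0.28
```

jog_arm:
  commands: "1 0 0 0 0 0 0;1 0 0 0 0 0 0;1 0 0 0 0 0 0;1 0 0 0 0 0 0;1 0 0 0 0 0 0"

```text
clock: 48.8
position: [0.4429, 0.1303, 0.003]
ee_rot: [3.115, -0.409, 0.0]
force: [0.1, 0.1, 0.2]
width: 0.279
```

jog_arm:
  commands: "1 0 0 0.02 0 0 0;1 0 0 0.05 0 0 0;1 0 0 0.08 0 0 0;1 0 0 0.08 0 0 0;1 0 0 0.04 0 0 0"

```text
clock: 49.3
position: [0.4437, 0.1307, 0.086]
ee_rot: [-3.114, 0.409, -0.003]
force: [-0.8, -0.0, 0.1]
width: 0.277
```

```bash
python3 - <<'E'
from h import *
st()
im=grab("side");save(im,"s7.png",(200,150,350,300),3.5)
E
```

```text
t 49.3 p [0.4437 0.1307 0.086 ] jawdir -14.96 tilt [0.0023 0.0008] w 0.277 F [-0.8 -0.   0.1] q [-0.08  0.39 -0.41  2.1   0.24  0.69 -0.91]
```

View pics/s7.png

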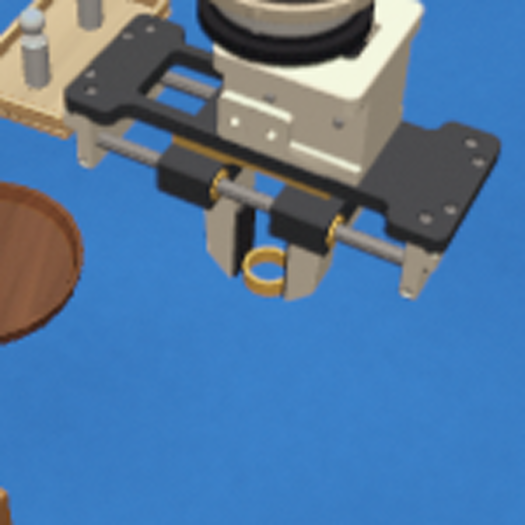

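The ring is held level at (266,271). I carry it to the dish.

jog_arm:
  commands: "1 0.04 -0.005 0 0 0 0;1 0.08 -0.014 0 0 0 0;1 0.08 -0.014 0 0 0 0;1 0.08 -0.014 0 0 0 0;1 0.08 -0.014 0 0 0 0"

```text
clock: 49.85
position: [0.552, 0.1111, 0.0823]
ee_rot: [3.114, -0.409, -0.002]
force: [-0.1, -1.1, 0.4]
width: 0.275
```

jog_arm:
  commands: "1 0.08 -0.014 0 0 0 0;1 0.08 -0.014 0 0 0 0;1 0.07 -0.014 0 0 0 0;1 0 0 0 0 0 0;1 0 0 0 0 0 0"

```text
clock: 50.35
position: [0.6196, 0.0989, 0.0821]
ee_rot: [3.114, -0.41, -0.003]
force: [0.1, 0.6, -0.5]
width: 0.278
```

jog_arm:
  commands: "1 0 0 -0.04 0 0 0;1 0 0 -0.06 0 0 0;1 0 0 -0.06 0 0 0;1 0 0 -0.04 0 0 0;1 0 0 0 0 0 0"

```text
clock: 50.85
position: [0.6179, 0.0992, 0.0216]
ee_rot: [3.114, -0.408, -0.006]
force: [-0.5, 0.7, -0.6]
width: 0.279
```

jog_arm:
  commands: "1 0 0 0 0 0 0;1 0 0 0 0 0 0;1 0 0 0 0 0 0;1 0 0 0 0 0 0;1 0 0 0 0 0 0"

```text
clock: 51.35
position: [0.6202, 0.0994, 0.0244]
ee_rot: [-3.115, 0.409, -0.001]
force: [-0.4, 0.1, 0.2]
width: 0.277
```

Target is about 0.008, so I step down from 0.0240.

jog_arm:
  commands: "1 0 0 -0.02 0 0 0;1 0 0 -0.018 0 0 0;1 0 0 -0.005 0 0 0;1 0 0 0 0 0 0;1 0 0 0 0 0 0"

```text
clock: 51.85
position: [0.6199, 0.0995, 0.0109]
ee_rot: [3.115, -0.409, -0.0]
force: [0.4, -0.4, -0.4]
width: 0.278
```

jog_arm:
  commands: "1 0 0 -0.005 0 0 0;1 0 0 0 0 0 0;1 0 0 0 0 0 0;1 0 0 0 0 0 0;1 0 0 0 0 0 0"

```text
clock: 52.35
position: [0.62, 0.0994, 0.0096]
ee_rot: [-3.115, 0.409, -0.0]
force: [-0.1, 0.2, -0.4]
width: 0.279
```

jog_arm:
  commands: "1 0 0 -0.003 0 0 0;1 0 0 0 0 0 0;1 0 0 0 0 0 0;1 0 0 0 0 0 0;1 0 0 0 0 0 0"

```text
clock: 52.85
position: [0.6199, 0.0994, 0.0087]
ee_rot: [-3.115, 0.409, -0.0]
force: [0.0, 0.2, 0.4]
width: 0.279
```

jog_arm:
  commands: "1 0 0 -0.002 0 0 0;1 0 0 0 0 0 0;1 0 0 0 0 0 0;1 0 0 0 0 0 0;1 0 0 0 0 0 0"

```text
clock: 53.35
position: [0.6199, 0.0994, 0.008]
ee_rot: [3.115, -0.409, 0.0]
force: [0.2, -0.1, -0.1]
width: 0.277
```

jog_arm:
  commands: "1 0 0 -0.002 0 0 0;1 0 0 0 0 0 0;1 0 0 0 0 0 0;1 0 0 0 0 0 0;1 0 0 0 0 0 0"

```text
clock: 53.85
position: [0.62, 0.0995, 0.0077]
ee_rot: [-3.115, 0.409, -0.0]
force: [-1.7, -1.1, 6.0]
width: 0.281
```

jog_arm:
  commands: "0.4 0 0 0 0 0 0;0.3 0 0 0 0 0 0;0.2 0 0 0 0 0 0;0.15 0 0 0 0 0 0;0.15 0 0 0 0 0 0"

```text
clock: 54.35
position: [0.6199, 0.0994, 0.0073]
ee_rot: [3.115, -0.409, -0.0]
force: [0.6, 0.5, -0.1]
width: 0.42
```

jog_arm:
  commands: "0.15 0 0 0.03 0 0 0;0.15 0 0 0.1 0 0 0;0.15 0 0 0.15 0 0 0;0.15 0 0 0.15 0 0 0;0.15 0 0 0.15 0 0 0"

```text
clock: 54.85
position: [0.6196, 0.0995, 0.184]
ee_rot: [-3.115, 0.409, -0.0]
force: [1.0, -0.4, 0.5]
width: 0.426
```

jog_arm:
  commands: "0.15 -0.12 0.08 0.02 0 0 0;0.15 -0.12 0.08 0.02 0 0 0;0.15 -0.12 0.08 0.02 0 0 0;0.15 -0.12 0.08 0.02 0 0 0;0.15 -0.12 0.08 0.02 0 0 0"

```text
clock: 55.35
position: [0.4383, 0.2202, 0.2124]
ee_rot: [-3.115, 0.409, -0.002]
force: [0.4, 1.0, -0.1]
width: 0.424
```

jog_arm:
  commands: "0.15 -0.05 0.1 0.02 0 0 0;0.15 0 0.1 0 0 0 0;0.15 0 0 0 0 0 0;0.15 0 0 0 0 0 0;0.15 0 0 0 0 0 0"

```text
clock: 55.85
position: [0.4252, 0.2784, 0.2175]
ee_rot: [3.114, -0.411, 0.0]
force: [-0.4, 0.5, 0.3]
width: 0.425
```

```bash
python3 - <<'E'
from h import *
st()
P=None
for n in("top","side"):
    im=grab(n);save(im,"f_"+n+".png",s=1.5);P=cloud(im)
    for nm,x,y,z0,z1,r in(("dome_b",.628,-.141,.055,.08,.025),("dome_a",.643,-.073,.055,.08,.025),("disc_b",.588,-.304,.044,.07,.025),("disc_a",.577,-.348,.044,.07,.025),("ring",.62,.099,.0105,.03,.03)):
        m=(np.hypot(P[...,0]-x,P[...,1]-y)<r)&(P[...,2]>z0)&(P[...,2]<z1);q=P[m]
        if len(q):print(n,nm,len(q),q.mean(0).round(4),"zmax",q[:,2].max().round(4))
E
```

```text
t 55.85 p [0.4252 0.2784 0.2175] jawdir -15.03 tilt [ 0.     -0.0007] w 0.425 F [-0.4  0.5  0.3] q [-0.28  0.3  -0.51  1.83  0.17  1.05 -1.12]
top dome_b 58 [ 0.6265 -0.1418  0.0625] zmax 0.0686
top dome_a 53 [ 0.6422 -0.072   0.0623] zmax 0.0675
top disc_b 79 [ 0.5874 -0.3038  0.0508] zmax 0.0547
top disc_a 121 [ 0.5769 -0.3465  0.0503] zmax 0.0542
top ring 42 [0.6203 0.0971 0.015 ] zmax 0.0193
side dome_b 33 [ 0.6269 -0.1384  0.0607] zmax 0.0649
side ring 56 [0.6208 0.1008 0.0135] zmax 0.0162
```

View pics/f_top.png

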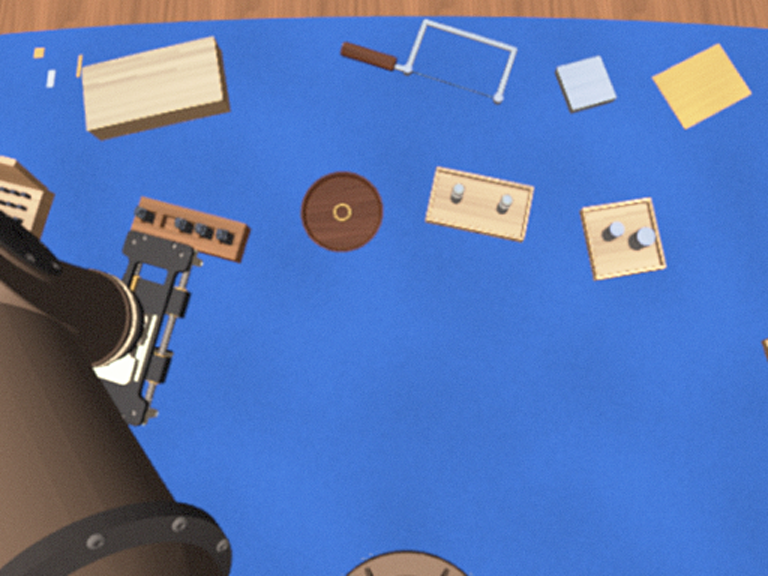

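View pics/f_side.png

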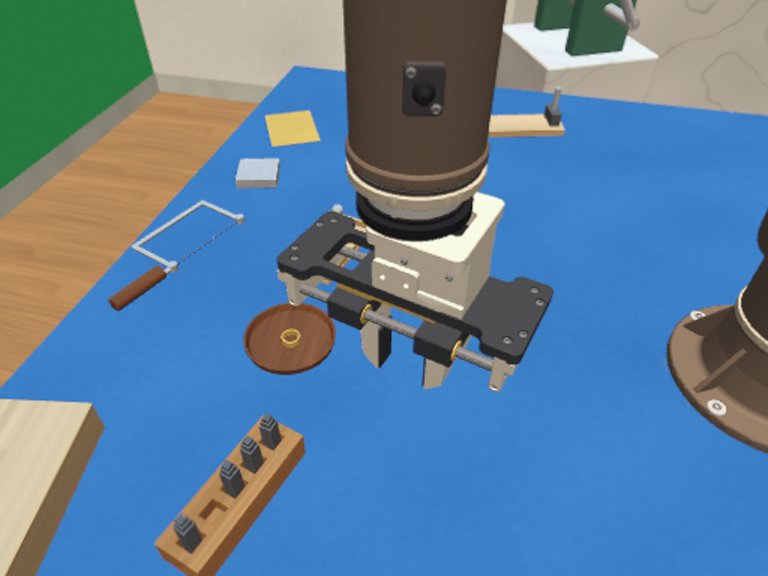

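The top view shows domes upright at (458,190) and (506,203), discs upright at (615,230) and (643,238), and the ring flat in the dish at (342,212). The side view shows the stamps in place and the ring at (290,337). Everything is where it should be and the arm is clear, so I hand in.

```bash
python3 -c "
from cell import arm
print(arm.sign_off())"
```

```text
the job is handed in; nothing more can be done
None
```

The bench is cleared and the job is handed in at about 56 s of the 128 s allowed. I did the pieces in this order:
1. Both doming punches went into the long tray. dome_b went first, then dome_a was lifted straight out of the stand.
2. Both disc punches went into the square tray, disc_b then disc_a.
3. The ring went into the round dish.

**Last checks:**
- **Punches:** The final top view shows all four standing upright, with tops near 65 mm (domes) and 50 mm (discs), as expected for pieces standing on the tray floors.
- **Ring:** Both the top and side views show it flat near the centre of the dish, with its top near 15 mm.
- **Stamps:** Both views show all four still in the stand, with only dome_a's socket empty.
- **Forces and arm:** The highest wrist force I read was about 12 N, while setting pieces down. The arm was clear of everything at hand-in.

In the final side view the arm hid dome_a and both discs, so those three were last confirmed from the top camera only. The two cameras disagreed by 1–4 mm, mainly in y. That is slightly more than the stated calibration error, and the trays left ample room.

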